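Pack the soldering kit into the colour-coded carrying tray

ROBOT

A 6-joint arm with a two-finger parallel gripper is mounted at the origin on a cart in front of the work surface, level with it; the furniture and walls round the work are solid. World frame = base frame: x ahead of the robot, y to its left, z up, the work surface at z = 0. Lengths are in m, angles in rad, forces in N, time in s.
With the tool pointing down it reaches from about 0.325 to 0.775 m from the base axis. Payload 9.3 kg.
Tool frame: the origin (TCP) lies between the finger pads; the fingertips stand 19 mm ahead of it and the grasp point (between the pads) is the TCP; z points along the fingers, y is the line along which they close (so a half turn about z gives the same grasp; the last joint's range is limited). The gripper opens to 85 mm and grips with 20 to 120 N. Pads are 22 mm wide; open, the fingers measure 114 mm over their backs; the gripper's body (76 mm by 85 mm) begins 54 mm behind the grasp point. The pads swing forward as they close: fully open they stand 13 mm farther back than shut.
Start: joints at [-1.277, 0.259, 0.021, 1.334, 0, 1.418], TCP at [0.238, -0.496, 0.25] pointing down, gripper open.
Joint ranges: [-3.04, 3.04], [-0.91, 1.82], [-1.04, 1.36], [-1.92, 1.95], [-1.52, 1.45], [-3.14, 3.14]. Speed limits (rad/s): [2.22, 2.22, 2.79, 3.14, 3.14, 3.14].

INTERFACE

Orientations are given as a rotation vector (axis times angle).
In Python, from station import bot, imaging, ticket gives the robot as it stands. The module is installed in compiled form; this text tells all that it offers.
- The arm moves only by the tool apply_moves, never from a script. Its argument "targets" is a list of rows, each a list of 2 entries, a list of its own where there are three numbers: the shift along the tool's x, y, z in m, then the turn, a rotation vector about the tool's x, y, z in degrees. In form: [[[tx, ty, tz], [wx, wy, wz]], ...]. A call has 1 to 5 rows; each row shifts and turns the commanded pose from where the row before left it, along the tool's axes as they then stand; what a row does not reach is not made up. A row lasts 1/10 s, in which the tool goes at most 50 mm and 8.59 degrees, less where a joint would pass 70% of its speed; a pose out of reach is approached as far as the arm can. A call is refused whole if a number of a shift passes 0.05 or a number of a turn 8.59, either way. A call with a gripper value outside its range is refused whole. "gripper" is the finger opening in m, from 0 to 0.0854, set as the call begins (left out, the last holds). The fingers move at their own pace and stop on an object; "force" is the grip in N (left out, the last holds). Time passes only in rows, so rows that do not move let the fingers close. It gives the time, the measured TCP pose, the force, the opening and the grip force at its end, in the units of the state.
- bot.get_obs(): the state, without advancing time (a new reading comes with each control period).
- imaging.capture(name): name is "scene" or "top"; returns a dict with "img" (420x560x3 uint8, blue, green, red), "fov_y" (degrees; the focal length in pixels is half the picture's height over the tangent of half this angle, whatever the lens; pixels are square), "cx", "cy" (the principal point, pixels), "world_to_cam" (4x4, takes a point from world to camera coordinates). Camera axes: x right, y up, looking along -z (the intrinsics and any distortion apply to the point x, -y, -z); pixel columns grow to the right and rows downward; lengths in m; the calibration is good to about 2 mm. A picture is of the moment at which its call begins. There is no depth.
- ticket.sign_off(): hands the job in; it is judged then, once.
The state is a dict: "t": time; "q": joint angles; "joint_vel": joint speeds; "joint_efforts": joint torques, N m; "ee_pos": TCP position; "tcp_rot": TCP orientation; "force": force on the tool from outside, world axes, zero at the start; "moment": the same for the moment, N m; "width": opening from 0.0 (shut) to 1.0 (fully open); "finger_force": force on a finger pad.
Only numpy, scipy, OpenCV 4.12 (cv2) and the standard library are available. Lean on these libraries where they do the work, as an engineer would, in place of code of your own. Each camera call takes 0.05 s, during which the arm holds its last target. There are 200 camera calls.

TASK

Pack the soldering kit into the grey carrying tray, each thing standing flat on the floor of its own coloured pocket: the solder reel with blue flanges in the blue pocket, the flux bottle with the yellow nozzle in the yellow one, the black-capped varnish bottle in the black one, and the tin of screws in the red one. Keep both bottles upright all the way, and leave the white-flanged reel and the empty white tape core where they lie.

Things in the scene. Friction and masses are not known exactly. Their poses are not given: they have to be found in the camera images.
- blue_reel_c (a point): Solder reel with BLUE flanges, lying flat. 52 mm diameter flanges (2 mm thick) at top and bottom, narrower (43 mm) between, 24 mm high, 90 g. Point: its centre, 12 mm above its underside; z axis up.
- flux_c (a point): Small upright white squeeze bottle with a yellow nozzle and thin needle on top (flux bottle). Round body 32 mm in diameter from the underside to 68 mm up, then a cap 18 mm wide and the thin needle; 110 mm high in all, 50 g. Point: on its axis, 55 mm above its underside (within the round body); z axis up.
- varnish_c (a point): Small upright bottle (varnish): cream-white square body 28 x 28 mm, 34 mm high, with a long round BLACK cap 17.5 mm in diameter from 38 to 73 mm above the underside; 73 mm high in all, 40 g. Point: on its axis, 36.5 mm above its underside, at the foot of the cap; z axis up.
- tin_c (a point): Shallow round open metal tin with small screws in it, 54 mm in diameter, 14 mm high, 30 g. Point: its centre, 7 mm above its underside; z axis up.
- white_reel_c (a point): Look-alike to be left alone: solder reel with WHITE flanges, same size as the blue one (52 mm diameter, 24 mm high). Point: its centre, 12 mm above its underside. (Along the back of the bench a raised shelf, 0.18 to 0.28 m high, begins at x = 0.70: keep the gripper clear of it.)
- core_c (a point): Look-alike to be left alone: empty white tape core, a ring 38 mm in diameter and 14 mm high. Point: its centre, 7 mm above its underside.
- pocket_blue: Blue shallow open plastic liner, fixed in the grey tray (itself fixed), for the blue solder reel. Origin: centre of its underside, 3 mm above the bench. 78 x 80 mm (x, y), 72 x 74 mm inside; floor 3 mm, lip 8 mm above the origin; tray rim 10 mm above the bench. The four pockets stand in a row in any order, 81 mm apart along their own y; x points across the row; one yaw for all.
- pocket_yellow: Yellow shallow open plastic liner, fixed in the grey tray (itself fixed), for the flux bottle. Origin: centre of its underside, 3 mm above the bench. 78 x 80 mm (x, y), 72 x 74 mm inside; floor 3 mm, lip 8 mm above the origin; tray rim 10 mm above the bench. The four pockets stand in a row in any order, 81 mm apart along their own y; x points across the row; one yaw for all.
- pocket_black: Black shallow open plastic liner, fixed in the grey tray (itself fixed), for the varnish bottle. Origin: centre of its underside, 3 mm above the bench. 78 x 80 mm (x, y), 72 x 74 mm inside; floor 3 mm, lip 8 mm above the origin; tray rim 10 mm above the bench. The four pockets stand in a row in any order, 81 mm apart along their own y; x points across the row; one yaw for all.
- pocket_red: Red shallow open plastic liner, fixed in the grey tray (itself fixed), for the screw tin. Origin: centre of its underside, 3 mm above the bench. 78 x 80 mm (x, y), 72 x 74 mm inside; floor 3 mm, lip 8 mm above the origin; tray rim 10 mm above the bench. The four pockets stand in a row in any order, 81 mm apart along their own y; x points across the row; one yaw for all.
There are look-alikes about, which are no part of the job. Leave any orange look-alike of the part that bears tin_c alone. There is more than one size of the part that bears blue_reel_c; the job needs the larger.

How it is judged:
At the end, for the whole second after the job is handed in: Reel in blue, flux in yellow, varnish in black, tin in red pocket: each centre within 35 mm of the pocket centre, resting on its floor (within 4 mm), upright within 7 degrees, released, at rest; white-flanged reel and tape core within 25 mm of where they lay (horizontal distance between blue_reel_c and pocket_blue below 0.035 m and z of blue_reel_c in the frame of pocket_blue between 0.011 and 0.019 m and angle between each of blue_reel_c, flux_c, varnish_c, tin_c's own z axis and vertical below 0.12 rad and linear speed of each of blue_reel, flux, varnish, tin below 0.02 m/s and contact force between each of blue_reel, flux, varnish, tin and the fingers below 0.05 N and horizontal distance between flux_c and pocket_yellow below 0.035 m and z of flux_c in the frame of pocket_yellow between 0.054 and 0.062 m and horizontal distance between varnish_c and pocket_black below 0.035 m and z of varnish_c in the frame of pocket_black between 0.0355 and 0.0435 m and horizontal distance between tin_c and pocket_red below 0.035 m and z of tin_c in the frame of pocket_red between 0.006 and 0.014 m and distance of each of white_reel_c, core_c from where it was at the start of the episode below 0.025 m); the robot touches nothing.
It fails at once if the white-flanged reel is shifted by more than 25 mm (distance of white_reel_c from where it was at the start of the episode above 0.025 m).
It fails at once if the empty tape core is shifted by more than 25 mm (distance of core_c from where it was at the start of the episode above 0.025 m).
It fails at once if the flux bottle is tipped over (more than 40 degrees) (angle between flux_c's own z axis and vertical above 0.7 rad).
It fails at once if the varnish bottle is tipped over (more than 40 degrees) (angle between varnish_c's own z axis and vertical above 0.7 rad).
It also fails if it takes over 99 s, if anything falls off the work surface, if the arm or the gripper's body presses on something with over 40 N, if the wrist force passes 120 N, or if a joint passes its speed limit or range.

## Working session

There is one attempt and no reset: what is moved stays moved. The work goes in short steps, Python scripts to look and compute and a tool call to move; the robot and the scene stay as the last step left them, time stands still between calls to the robot, and variables do not carry over. Pictures are saved under pics/ and viewed, at most 14 in all, crops included, and the job is handed in when it is done.

Besides the shell and the picture viewer there is one more tool, called after "Request:" in YAML: its name, and indented under it one key for each argument. apply_moves: Moves the arm, as the interface text tells. Its arguments: {"type":"object","properties":{"targets":{"type":"array"},"gripper":{"type":"number"},"force":{"type":"number"}},"required":["targets"]}

```bash
mkdir -p pics; cat > h.py <<'E'
import numpy as np, cv2
from station import bot, imaging, ticket
def cap(n,f):
    c=imaging.capture(n); cv2.imwrite('pics/'+f+'.png',c['img']); return c
E
python3 - <<'E'
from h import *
o=bot.get_obs(); print(o)
for n in('scene','top'):
    c=cap(n,n+'0'); np.save
    print({k:v for k,v in c.items() if k!='img'})
    import pickle; pickle.dump(c,open(n+'.pkl','wb'))
E
```

```text
{'t': 0.0, 'q': array([-1.27661306e+00,  2.59169309e-01,  2.07421090e-02,  1.33371428e+00,
        1.36222227e-05,  1.41816371e+00]), 'joint_vel': array([ 0.00134455,  0.00085643,  0.00114744, -0.00079182, -0.00106577,
       -0.00085725]), 'joint_efforts': array([-4.80305916e-04, -5.55639088e+01,  3.44536865e+01,  1.37037132e-02,
       -1.02846273e-04,  9.21538003e-06]), 'ee_pos': array([ 0.2375563 , -0.49575042,  0.24967086]), 'tcp_rot': array([-3.06220864e+00, -6.95735384e-01,  1.28021363e-04]), 'force': array([-0.33537085, -0.90033246,  0.74135801]), 'moment': array([ 0.04222819, -0.02063249, -0.02934051]), 'finger_force': 0.0, 'width': 0.9996599780615096}
{'fov_y': 52.739325346192835, 'cx': 275.32902521224185, 'cy': 210.74245604915433, 'world_to_cam': array([[-0.55638396, -0.83081171, -0.01373984,  0.28326923],
       [ 0.50799067, -0.35318737,  0.78562342, -0.30016592],
       [-0.65755788,  0.43012856,  0.61855239, -0.79214558],
       [ 0.        ,  0.        ,  0.        ,  1.        ]])}
{'fov_y': 55.68004431126367, 'cx': 282.48731412441106, 'cy': 209.64341112808413, 'world_to_cam': array([[-0.01408457, -0.9998918 , -0.00424407,  0.0302462 ],
       [ 0.99563226, -0.01441609,  0.092242  , -0.52248848],
       [-0.09229321, -0.00292634,  0.99572757, -1.08754765],
       [ 0.        ,  0.        ,  0.        ,  1.        ]])}
```

View pics/scene0.png

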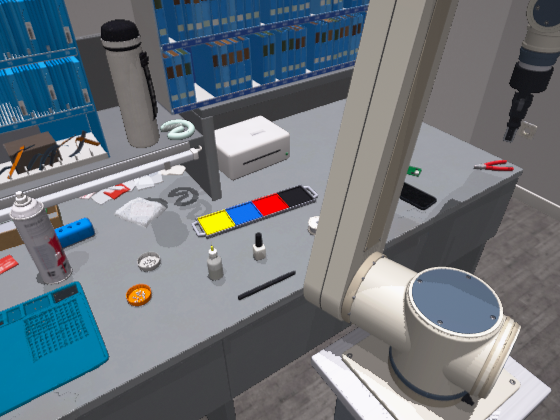

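View pics/top0.png

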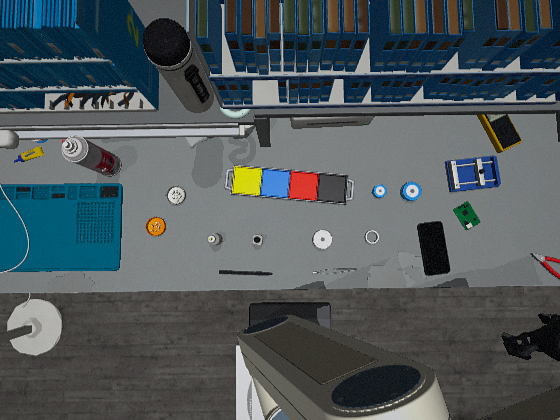

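Top view, what could be mistaken for what:
- Blue reels: large at (411,191), small at (380,191). White reel at (322,240), tape core at (372,237).
- Tins: metal at (176,195), orange at (155,227).
- Bottles: flux at (214,239), varnish at (258,240).
- Pockets: Y (245,181), B (275,183), R (304,186), K (332,188).

I choose the large blue reel and the metal tin, and check them in an enlarged crop.

```bash
cat >> h.py <<'E'
def proj(c,P):
    P=np.atleast_2d(P); Q=P@c['world_to_cam'][:3,:3].T+c['world_to_cam'][:3,3]
    f=210/np.tan(np.radians(c['fov_y']/2))
    return np.c_[c['cx']+f*Q[:,0]/-Q[:,2], c['cy']+f*-Q[:,1]/-Q[:,2]]
def back(c,uv,z):
    f=210/np.tan(np.radians(c['fov_y']/2)); R=c['world_to_cam'][:3,:3]; t=c['world_to_cam'][:3,3]
    d=R.T@np.array([(uv[0]-c['cx'])/f,-(uv[1]-c['cy'])/f,-1.]); o=-R.T@t
    return o+d*(z-o[2])/d[2]
E
python3 - <<'E'
from h import *
import pickle
c=pickle.load(open('top.pkl','rb')); s=pickle.load(open('scene.pkl','rb'))
pts=dict(blue=(411,191,.024),smallblue=(380,191,.015),white=(322,240,.024),core=(372,237,.014),tin=(176,195,.014),orange=(155,227,.014),flux=(214,239,.068),varn=(257.5,240,.073),Y=(245,181,.008),B=(275,183,.008),R=(304,186,.008),K=(332,188,.008))
for k,(u,v,z) in pts.items():
    p=back(c,(u,v),z); print(k,p.round(4),'scene px',proj(s,p).round(1))
g=c['img'][150:265,140:440]; cv2.imwrite('pics/crop.png',cv2.resize(g,(800,307),interpolation=cv2.INTER_CUBIC))
g=s['img'][175:320,120:330]; cv2.imwrite('pics/crops.png',cv2.resize(g,(800,552),interpolation=cv2.INTER_CUBIC))
E
```

```text
blue [ 0.5702 -0.3384  0.024 ] scene px [[355.9 169. ]]
smallblue [ 0.5727 -0.2537  0.015 ] scene px [[333.8 180. ]]
white [ 0.4367 -0.0857  0.024 ] scene px [[318.1 222. ]]
core [ 0.4432 -0.2268  0.014 ] scene px [[356.6 204.9]]
tin [0.5699 0.3241 0.014 ] scene px [[149.3 258.2]]
orange [0.48   0.3822 0.014 ] scene px [[138.7 292.5]]
flux [0.4428 0.2065 0.068 ] scene px [[215.  252.9]]
varn [0.4384 0.0901 0.073 ] scene px [[259.8 232.8]]
Y [0.6081 0.1288 0.008 ] scene px [[214.6 222.1]]
B [0.6011 0.0431 0.008 ] scene px [[243.6 212.1]]
R [ 0.5912 -0.0395  0.008 ] scene px [[270.7 203.5]]
K [ 0.5843 -0.1191  0.008 ] scene px [[295.1 195.2]]
```

View pics/crop.png

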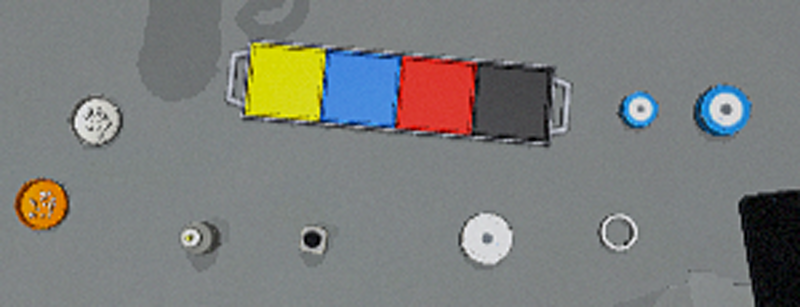

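View pics/crops.png

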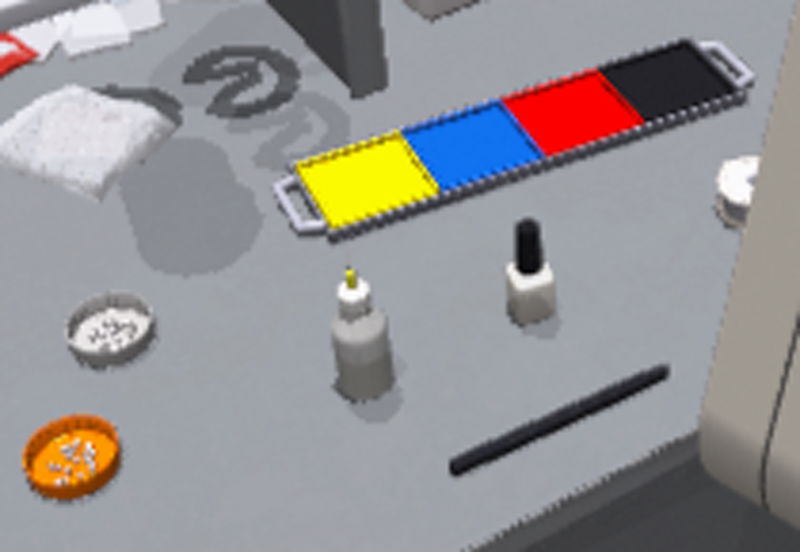

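Crops confirm the choices: larger blue reel at crop (724,109), screw-filled metal tin at (97,120), flux nozzle at (190,238) and varnish cap at (312,239). Next I refine with centroids and an overlay.

```bash
cat >> h.py <<'E'
def cen(img,box,fn):
    x0,y0,x1,y1=box; g=img[y0:y1,x0:x1]; h=cv2.cvtColor(g,cv2.COLOR_BGR2HSV).astype(int)
    m=fn(h[...,0],h[...,1],h[...,2]).astype(np.uint8)
    n,l,st,ce=cv2.connectedComponentsWithStats(m); i=1+np.argmax(st[1:,4])
    ct=max(cv2.findContours((l==i).astype(np.uint8),cv2.RETR_EXTERNAL,cv2.CHAIN_APPROX_NONE)[0],key=len)
    M=cv2.moments(cv2.convexHull(ct)); r=cv2.minAreaRect(ct)
    return np.array([x0+M['m10']/max(M['m00'],1e-9),y0+M['m01']/max(M['m00'],1e-9)]),r,st[i,4]
def tri(c,s,a,b):
    f=lambda P:np.r_[proj(c,P)[0]-a,proj(s,P)[0]-b]
    from scipy.optimize import least_squares
    r=least_squares(f,[.5,0,.05]); return r.x.round(4),r.fun.round(2)
def circ(P,r,n=24):
    a=np.linspace(0,2*np.pi,n); return np.c_[P[0]+r*np.cos(a),P[1]+r*np.sin(a),0*a+P[2]]
E
python3 - <<'E'
from h import *
import pickle
c=pickle.load(open('top.pkl','rb')); s=pickle.load(open('scene.pkl','rb')); I=c['img']; S=s['img']
B=lambda h,q,v:(h>90)&(h<125)&(q>120)&(v>90)
p={}
for k,box,z,fn in [('blue',(395,176,428,206),.018,B),('sblue',(370,180,391,202),.01,B),
 ('white',(308,226,337,255),.022,lambda h,q,v:v>185),('core',(362,227,383,247),.012,lambda h,q,v:v>180),
 ('tin',(164,183,188,208),.012,lambda h,q,v:v>155),
 ('Y',(228,160,265,200),.006,lambda h,q,v:(q>150)&(h>20)&(h<40)),('B',(255,160,297,205),.006,B),
 ('R',(285,165,324,208),.006,lambda h,q,v:(q>150)&((h<10)|(h>170)))]:
    u,r,n=cen(I,box,fn); P=back(c,u,z); p[k]=P; print(k,u.round(1),np.round(r[1],1),round(r[2],1),n,P.round(4))
a,_,_=cen(I,(205,230,225,250),lambda h,q,v:(q>110)&(h>18)&(h<40)); b,_,_=cen(S,(200,240,225,265),lambda h,q,v:(q>110)&(h>18)&(h<40))
print('nozzle',a,b,tri(c,s,a,b))
K=lambda h,q,v:v<70
a,_,_=cen(I,(250,230,268,248),K); b,_,_=cen(S,(250,228,272,250),K); print('cap',a,b,tri(c,s,a,b))
print('Ycor',proj(s,p['Y']),'tin',proj(s,p['tin']))
E
```

```text
blue [410.8 191.1] [18.4 19.1] 45.0 172 [ 0.5708 -0.3398  0.018 ]
sblue [379.4 190.6] [13. 13.] 90.0 84 [ 0.5745 -0.2532  0.01  ]
white [322.2 238.9] [17.9 17.9] 26.6 248 [ 0.4397 -0.0865  0.022 ]
core [371.9 236.4] [12.7 12. ] 45.0 38 [ 0.4449 -0.2271  0.012 ]
tin [175.8 194.9] [16. 15.] 90.0 176 [0.5704 0.3252 0.012 ]
Y [246.5 180.3] [28.3 27.3] 5.2 769 [0.6103 0.1246 0.006 ]
B [274.9 182.7] [28.1 27.3] 5.2 756 [0.6023 0.0436 0.006 ]
R [303.1 185.3] [28.2 27.3] 5.2 769 [ 0.5934 -0.0371  0.006 ]
nozzle [210.5 238.5] [211.52380952 247.76190476] (array([0.4438, 0.2126, 0.0862]), array([-0.01, -0.  ,  0.01,  0.  ]))
cap [256.58730159 239.32539683] [258.40277778 239.73888889] (array([0.4405, 0.0938, 0.0515]), array([ 0.06,  0.04, -0.06, -0.  ]))
Ycor [[215.72192767 221.70063583]] tin [[148.86643507 258.85790175]]
```

Request:
apply_moves:
  targets:
    - [[0,0,0],[0,0,-8.05]]
    - [[0,0,0],[0,0,-8.05]]
    - [[0,0,0],[0,0,-8.05]]
    - [[0,0,0],[0,0,-8.05]]
    - [[0,0,0],[0,0,-8.05]]
  gripper: 0.0854
  force: 30

```text
t: 0.6
ee_pos: [0.2376, -0.4959, 0.2499]
tcp_rot: [-2.631, -1.715, -0.0]
force: [-0.7, 0.3, -1.3]
width: 1.003
finger_force: 0.0
```

Request:
apply_moves:
  targets:
    - [[0,0,0],[0,0,-8.05]]
    - [[0,0,0],[0,0,-8.05]]
    - [[0,0,0],[0,0,-8.05]]
    - [[0,0,0],[0,0,0]]

```text
t: 1.0
ee_pos: [0.2376, -0.4959, 0.2499]
tcp_rot: [-2.219, -2.223, -0.001]
force: [-0.0, -0.6, -0.6]
width: 0.999
finger_force: 0.0
```

Request:
apply_moves:
  targets:
    - [[0.02,0.04,0.01],[0,0,0]]
    - [[0.02,0.04,0.01],[0,0,0]]
    - [[0.02,0.04,0.01],[0,0,0]]
    - [[0.02,0.04,0.01],[0,0,0]]
    - [[0.02,0.04,0.01],[0,0,0]]

```text
t: 1.5
ee_pos: [0.439, -0.3949, 0.1998]
tcp_rot: [-2.227, -2.216, 0.0]
force: [0.6, -0.1, 0.3]
width: 1.0
finger_force: 0.0
```

Request:
apply_moves:
  targets:
    - [[0.02,0.04,0.01],[0,0,0]]
    - [[0.02,0.04,0.01],[0,0,0]]
    - [[0.016,0.04,0.01],[0,0,0]]
    - [[0,0.014,0.01],[0,0,0]]
    - [[0,0,0],[0,0,0]]

```text
t: 2.0
ee_pos: [0.5727, -0.3389, 0.1578]
tcp_rot: [-2.22, -2.218, 0.001]
force: [-0.9, -0.0, 0.0]
width: 1.003
finger_force: 0.0
```

Request:
apply_moves:
  targets:
    - [[-0.001,-0.002,0.03],[0,0,0]]
    - [[0,0,0.03],[0,0,0]]
    - [[0,0,0.025],[0,0,0]]
    - [[0,0,0.015],[0,0,0]]
    - [[0,0,0.01],[0,0,0]]

```text
t: 2.5
ee_pos: [0.568, -0.3417, 0.0493]
tcp_rot: [-2.224, -2.216, 0.001]
force: [-0.3, -0.9, 0.2]
width: 1.002
finger_force: 0.0
```

Request:
apply_moves:
  targets:
    - [[0,0,0.01],[0,0,0]]
    - [[0,0,0.008],[0,0,0]]
    - [[0,0,0.004],[0,0,0]]
    - [[0,0,0],[0,0,0]]

```text
t: 2.9
ee_pos: [0.5695, -0.341, 0.0281]
tcp_rot: [-2.222, -2.221, 0.0]
force: [0.7, -0.2, 0.1]
width: 1.0
finger_force: 0.0
```

Request:
apply_moves:
  targets:
    - [[0,0,0],[0,0,0]]
    - [[0,0,0],[0,0,0]]
    - [[0,0,0],[0,0,0]]
    - [[0,0,0],[0,0,0]]
    - [[0,0,0],[0,0,0]]
  gripper: 0.03

```text
t: 3.4
ee_pos: [0.57, -0.3412, 0.0292]
tcp_rot: [2.22, 2.221, 0.0]
force: [-0.8, 0.8, 6.2]
width: 0.573
finger_force: 30.2
```

Request:
apply_moves:
  targets:
    - [[0,0,-0.005],[0,0,0]]
    - [[0,0,-0.01],[0,0,0]]
    - [[0,0,-0.015],[0,0,0]]
    - [[0,0,-0.02],[0,0,0]]
    - [[0,0,0],[0,0,0]]

```text
t: 3.9
ee_pos: [0.5709, -0.3419, 0.0816]
tcp_rot: [2.218, 2.218, 0.001]
force: [0.8, -0.2, -1.2]
width: 0.579
finger_force: 31.2
```

```bash
python3 - <<'E'
from h import *
c=cap('top','t1'); s=cap('scene','s1')
a=cv2.resize(c['img'][140:250,340:460],(436,400),interpolation=cv2.INTER_CUBIC); b=cv2.resize(s['img'][120:260,290:410],(343,400),interpolation=cv2.INTER_CUBIC)
cv2.imwrite('pics/v1.png',np.hstack([a,b])); print(bot.get_obs()['width'])
E
```

```text
0.5789640013155084
```

View pics/v1.png

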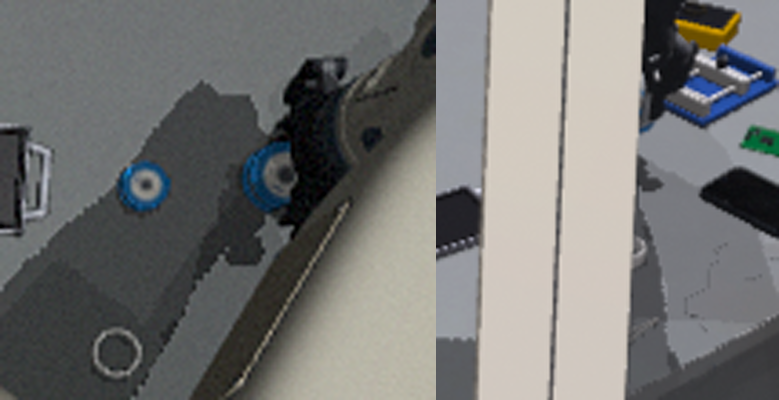

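The reel, at (268,175) in the left half of the crop, came up level in the fingers. Moving it to the blue pocket.

Request:
apply_moves:
  targets:
    - [[0.04,0.003,0],[0,0,0]]
    - [[0.04,0.003,0],[0,0,0]]
    - [[0.04,0.003,0],[0,0,0]]
    - [[0.04,0.003,0],[0,0,0]]
    - [[0.04,0.003,0],[0,0,0]]

```text
t: 4.5
ee_pos: [0.584, -0.1393, 0.0772]
tcp_rot: [-2.221, -2.22, 0.001]
force: [0.1, -0.3, -1.6]
width: 0.579
finger_force: 31.2
```

Request:
apply_moves:
  targets:
    - [[0.04,0.003,0],[0,0,0]]
    - [[0.04,0.003,0],[0,0,0]]
    - [[0.04,0.003,0],[0,0,0]]
    - [[0.04,0.004,0],[0,0,0]]
    - [[0.025,0.003,0],[0,0,0]]

```text
t: 5.0
ee_pos: [0.5999, 0.0467, 0.0773]
tcp_rot: [-2.219, -2.222, 0.001]
force: [-0.9, -0.9, -1.1]
width: 0.576
finger_force: 31.2
```

Request:
apply_moves:
  targets:
    - [[0,0,0.01],[0,0,0]]
    - [[0,0,0.01],[0,0,0]]
    - [[0,0,0.01],[0,0,0]]
    - [[0,0,0.006],[0,0,0]]
    - [[0,0,0],[0,0,0]]

```text
t: 5.5
ee_pos: [0.5999, 0.043, 0.0409]
tcp_rot: [-2.222, -2.219, 0.002]
force: [-0.0, 0.3, -0.8]
width: 0.579
finger_force: 31.2
```

```bash
python3 - <<'E'
from h import *
s=cap('scene','s2'); c=cap('top','t2')
a=cv2.resize(s['img'][140:260,180:330],(500,400),interpolation=cv2.INTER_CUBIC)
b=cv2.resize(c['img'][140:250,240:320],(291,400),interpolation=cv2.INTER_CUBIC)
cv2.imwrite('pics/v2.png',np.hstack([a,b]))
E
```

```text
(no output)
```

View pics/v2.png

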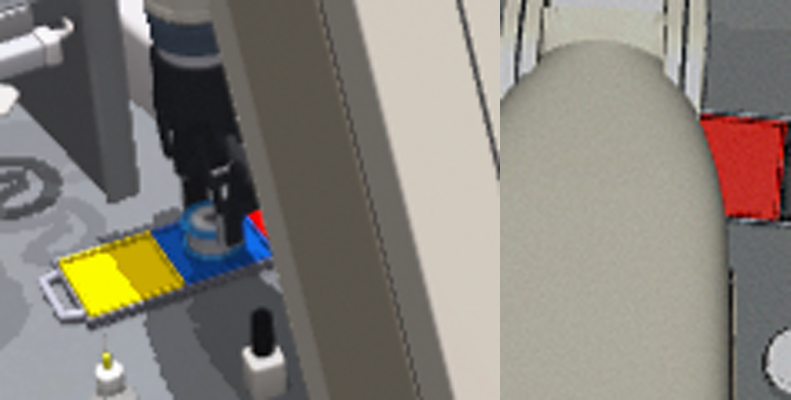

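The picture shows the reel level over the blue pocket at (212,230), with the fingertips near its lower flange. Going down gently.

Request:
apply_moves:
  targets:
    - [[0,0,0.003],[0,0,0]]
    - [[0,0,0],[0,0,0]]

```text
t: 5.8
ee_pos: [0.6007, 0.0438, 0.0393]
tcp_rot: [2.222, 2.221, 0.0]
force: [0.3, 0.5, -0.8]
width: 0.58
finger_force: 31.3
```

Request:
apply_moves:
  targets:
    - [[0,0,0.002],[0,0,0]]
    - [[0,0,0],[0,0,0]]

```text
t: 6.0
ee_pos: [0.6006, 0.044, 0.0372]
tcp_rot: [-2.221, -2.221, 0.0]
force: [-0.4, -0.2, -0.3]
width: 0.577
finger_force: 31.2
```

Request:
apply_moves:
  targets:
    - [[0,0,0],[0,0,0]]
    - [[0,0,0],[0,0,0]]
    - [[0,0,0],[0,0,0]]
    - [[0,0,-0.005],[0,0,0]]
    - [[0,0,-0.01],[0,0,0]]
  gripper: 0.075

```text
t: 6.5
ee_pos: [0.6003, 0.044, 0.0523]
tcp_rot: [-2.221, -2.221, 0.001]
force: [-0.3, 0.1, 0.6]
width: 0.88
finger_force: 0.0
```

Request:
apply_moves:
  targets:
    - [[0,0,-0.03],[0,0,0]]
    - [[0,0,-0.04],[0,0,0]]
    - [[0,0,-0.03],[0,0,0]]
    - [[0,0,0],[0,0,0]]

```text
t: 6.9
ee_pos: [0.6026, 0.0439, 0.1578]
tcp_rot: [2.217, 2.217, 0.008]
force: [0.8, -0.2, -0.1]
width: 0.879
finger_force: 0.0
```

Request:
apply_moves:
  targets:
    - [[0.034,-0.031,0],[0,0,0]]
    - [[0.034,-0.031,0],[0,0,0]]
    - [[0.034,-0.031,0],[0,0,0]]
    - [[0.034,-0.031,0],[0,0,0]]
    - [[0.033,-0.033,0],[0,0,0]]

```text
t: 7.4
ee_pos: [0.4423, 0.214, 0.1525]
tcp_rot: [2.222, 2.221, 0.001]
force: [0.5, 1.2, 0.0]
width: 0.874
finger_force: 0.0
```

Request:
apply_moves:
  targets:
    - [[0,0,0],[0,0,0]]

```text
t: 7.5
ee_pos: [0.4396, 0.2157, 0.1527]
tcp_rot: [-2.215, -2.225, 0.001]
force: [0.4, 0.2, 0.4]
width: 0.876
finger_force: 0.0
```

```bash
python3 - <<'E'
from h import *
s=cap('scene','s3'); c=cap('top','t3')
a=cv2.resize(s['img'][140:300,170:330],(400,400),interpolation=cv2.INTER_CUBIC)
b=cv2.resize(c['img'][150:260,190:300],(400,400),interpolation=cv2.INTER_CUBIC)
cv2.imwrite('pics/v3.png',np.hstack([a,b]))
u=cen(c['img'],(240,160,310,210),lambda h,q,v:(q<60)&(v>120))
print(u); print(back(c,u[0],.03))
E
```

```text
(array([281.97833015, 164.50350542]), ((38.0, 5.5), (11.0, 62.0), 90.0), np.int32(532))
[0.64976831 0.02240032 0.03      ]
```

View pics/v3.png

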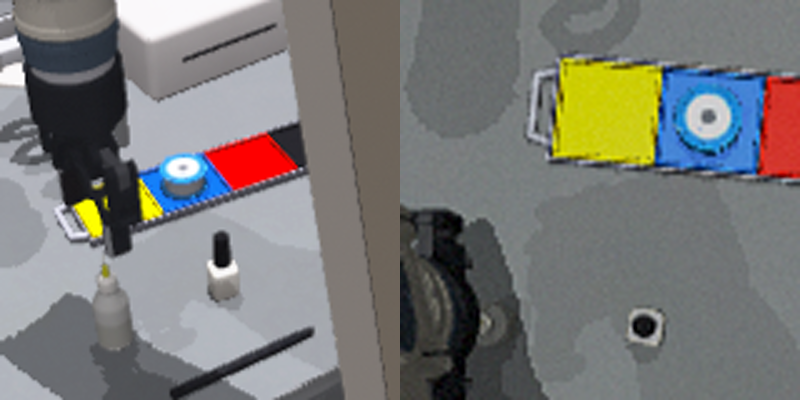

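The reel sits in the blue pocket at (708,117) in the right half. The flux nozzle is between the fingers at (105,268) in the left half. Descending.

Request:
apply_moves:
  targets:
    - [[0,0,0.025],[0,0,0]]
    - [[0,0,0.025],[0,0,0]]
    - [[0,0,0.02],[0,0,0]]
    - [[0,0,0.015],[0,0,0]]
    - [[0,0,0],[0,0,0]]

```text
t: 8.1
ee_pos: [0.4435, 0.2118, 0.0655]
tcp_rot: [-2.222, -2.219, 0.005]
force: [-0.3, -0.3, 0.7]
width: 0.875
finger_force: 0.0
```

Request:
apply_moves:
  targets:
    - [[0,0,0],[0,0,0]]
    - [[0,0,0],[0,0,0]]
    - [[0,0,0],[0,0,0]]
    - [[0,0,0],[0,0,0]]
    - [[0,0,0],[0,0,0]]
  gripper: 0.015

```text
t: 8.6
ee_pos: [0.4442, 0.2132, 0.0682]
tcp_rot: [2.221, 2.221, 0.003]
force: [-0.6, -0.8, 6.5]
width: 0.34
finger_force: 29.3
```

Request:
apply_moves:
  targets:
    - [[0,0,-0.003],[0,0,0]]
    - [[0,0,-0.01],[0,0,0]]
    - [[0,0,-0.01],[0,0,0]]
    - [[0,0,-0.007],[0,0,0]]
    - [[0,0,0],[0,0,0]]

```text
t: 9.1
ee_pos: [0.4443, 0.2132, 0.0987]
tcp_rot: [2.221, 2.221, 0.003]
force: [0.4, 0.4, -0.1]
width: 0.338
finger_force: 29.4
```

```bash
python3 - <<'E'
from h import *
s=cap('scene','s4')
cv2.imwrite('pics/v4.png',cv2.resize(s['img'][160:300,150:320],(680,560),interpolation=cv2.INTER_CUBIC))
E
```

```text
(no output)
```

View pics/v4.png

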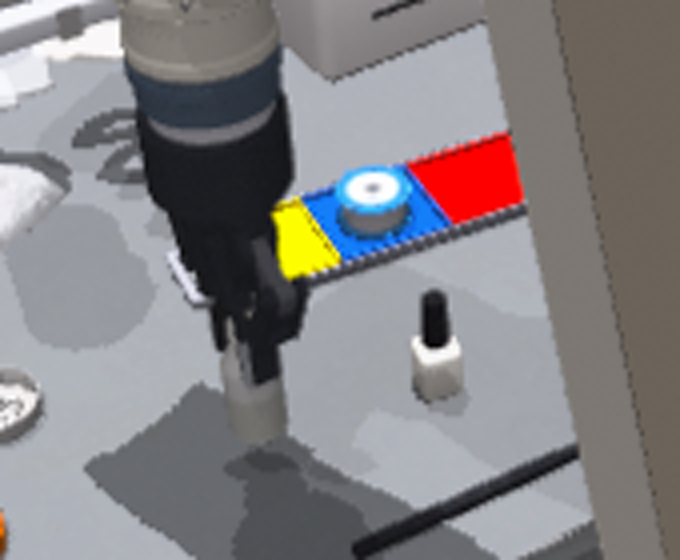

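The flux bottle hangs upright in the fingers, base at (258,430).

Request:
apply_moves:
  targets:
    - [[-0.006,0.01,0],[0,0,0]]
    - [[-0.011,0.02,0],[0,0,0]]
    - [[-0.011,0.021,0],[0,0,0]]
    - [[-0.012,0.023,0],[0,0,0]]
    - [[-0.012,0.023,0],[0,0,0]]

```text
t: 9.65
ee_pos: [0.5419, 0.1599, 0.0967]
tcp_rot: [-2.221, -2.221, 0.001]
force: [-0.1, 0.0, -1.1]
width: 0.339
finger_force: 29.4
```

Request:
apply_moves:
  targets:
    - [[-0.012,0.023,0],[0,0,0]]
    - [[-0.011,0.021,0],[0,0,0]]
    - [[-0.009,0.016,0],[0,0,0]]
    - [[-0.005,0.009,0],[0,0,0]]
    - [[0,0,0],[0,0,0]]

```text
t: 10.15
ee_pos: [0.6105, 0.1229, 0.0965]
tcp_rot: [-2.223, -2.22, 0.001]
force: [-0.4, 0.3, -0.3]
width: 0.337
finger_force: 29.4
```

Request:
apply_moves:
  targets:
    - [[0,0,0.007],[0,0,0]]
    - [[0,0,0.007],[0,0,0]]
    - [[0,0,0.006],[0,0,0]]
    - [[0,0,0.002],[0,0,0]]
    - [[0,0,0],[0,0,0]]

```text
t: 10.65
ee_pos: [0.6092, 0.1243, 0.075]
tcp_rot: [-2.221, -2.222, 0.001]
force: [0.1, 0.3, -1.0]
width: 0.34
finger_force: 29.4
```

Request:
apply_moves:
  targets:
    - [[0,0,0.001],[0,0,0]]
    - [[0,0,0],[0,0,0]]

```text
t: 10.85
ee_pos: [0.6097, 0.1241, 0.0745]
tcp_rot: [2.221, 2.221, 0.001]
force: [-0.0, -0.5, -0.1]
width: 0.347
finger_force: 29.5
```

Request:
apply_moves:
  targets:
    - [[0,0,0.001],[0,0,0]]
    - [[0,0,0],[0,0,0]]

```text
t: 11.05
ee_pos: [0.6099, 0.1241, 0.0743]
tcp_rot: [2.221, 2.221, 0.002]
force: [-3.1, 0.5, 7.7]
width: 0.338
finger_force: 30.7
```

Request:
apply_moves:
  targets:
    - [[0,0,0.001],[0,0,0]]
    - [[0,0,0],[0,0,0]]

```text
t: 11.25
ee_pos: [0.6099, 0.1241, 0.0742]
tcp_rot: [2.22, 2.221, 0.003]
force: [-5.1, 0.1, 13.9]
width: 0.337
finger_force: 31.9
```

Request:
apply_moves:
  targets:
    - [[0,0,-0.002],[0,0,0]]
    - [[0,0,0],[0,0,0]]

```text
t: 11.45
ee_pos: [0.6099, 0.124, 0.0747]
tcp_rot: [2.221, 2.221, 0.001]
force: [0.8, 0.4, -0.6]
width: 0.341
finger_force: 29.4
```

Request:
apply_moves:
  targets:
    - [[0,0,0],[0,0,0]]
    - [[0,0,0],[0,0,0]]
    - [[0,0,0],[0,0,0]]
    - [[0,0,0],[0,0,0]]
    - [[0,0,-0.005],[0,0,0]]
  gripper: 0.07

```text
t: 11.95
ee_pos: [0.6093, 0.1239, 0.0787]
tcp_rot: [-2.221, -2.221, 0.002]
force: [0.3, 0.6, 0.2]
width: 0.825
finger_force: 0.0
```

Request:
apply_moves:
  targets:
    - [[0,0,-0.02],[0,0,0]]
    - [[0,0,-0.025],[0,0,0]]
    - [[0,0,-0.025],[0,0,0]]
    - [[0,0,-0.015],[0,0,0]]
    - [[0,0,0],[0,0,0]]

```text
t: 12.45
ee_pos: [0.6107, 0.1241, 0.1669]
tcp_rot: [2.219, 2.219, 0.005]
force: [-0.1, -0.4, 0.5]
width: 0.818
finger_force: 0.0
```

Request:
apply_moves:
  targets:
    - [[-0.006,-0.034,0],[0,0,0]]
    - [[-0.006,-0.034,0],[0,0,0]]
    - [[-0.006,-0.034,0],[0,0,0]]
    - [[-0.006,-0.034,0],[0,0,0]]
    - [[-0.006,-0.033,0],[0,0,0]]

```text
t: 12.95
ee_pos: [0.4387, 0.0938, 0.1633]
tcp_rot: [-2.221, -2.221, 0.002]
force: [0.0, -0.5, 0.6]
width: 0.818
finger_force: 0.0
```

```bash
python3 - <<'E'
from h import *
s=cap('scene','s5'); c=cap('top','t5')
a=cv2.resize(s['img'][160:300,170:330],(457,400),interpolation=cv2.INTER_CUBIC)
b=cv2.resize(c['img'][150:260,210:300],(327,400),interpolation=cv2.INTER_CUBIC)
cv2.imwrite('pics/v5.png',np.hstack([a,b])); print(bot.get_obs()['ee_pos'])
E
```

```text
[0.43654208 0.09375531 0.16367749]
```

View pics/v5.png

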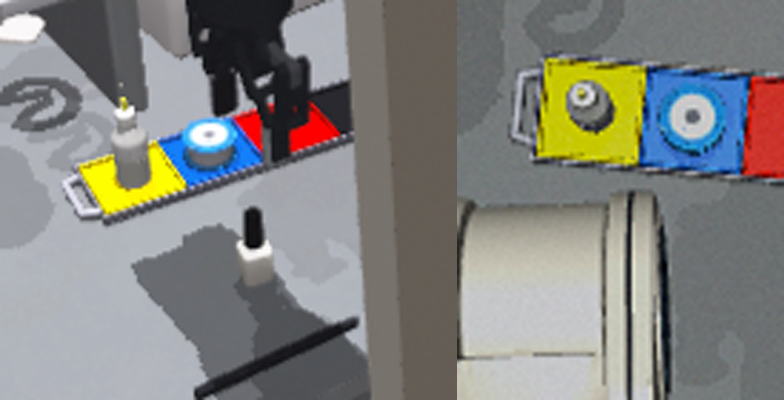

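The flux stands in yellow at (130,160), the reel in blue. The varnish cap at (253,225) lies under the fingers. Descending.

Request:
apply_moves:
  targets:
    - [[0,0,0.025],[0,0,0]]
    - [[0,0,0.03],[0,0,0]]
    - [[0,0,0.025],[0,0,0]]
    - [[0,0,0.015],[0,0,0]]
    - [[0,0,0.008],[0,0,0]]

```text
t: 13.55
ee_pos: [0.4403, 0.094, 0.0595]
tcp_rot: [-2.22, -2.22, 0.003]
force: [0.6, 0.2, -0.1]
width: 0.823
finger_force: 0.0
```

Request:
apply_moves:
  targets:
    - [[0,0,0],[0,0,0]]
    - [[0,0,0],[0,0,0]]

```text
t: 13.75
ee_pos: [0.4411, 0.094, 0.0616]
tcp_rot: [2.221, 2.221, 0.0]
force: [-0.1, -0.3, -0.6]
width: 0.82
finger_force: 0.0
```

Request:
apply_moves:
  targets:
    - [[0,0,0],[0,0,0]]
    - [[0,0,0],[0,0,0]]
    - [[0,0,0],[0,0,0]]
    - [[0,0,0],[0,0,0]]
    - [[0,0,0],[0,0,0]]
  gripper: 0.005

```text
t: 14.25
ee_pos: [0.4408, 0.094, 0.0616]
tcp_rot: [2.221, 2.221, 0.001]
force: [-0.3, 0.1, 2.7]
width: 0.194
finger_force: 29.9
```

Request:
apply_moves:
  targets:
    - [[0,0,-0.003],[0,0,0]]
    - [[0,0,-0.01],[0,0,0]]
    - [[0,0,-0.01],[0,0,0]]
    - [[0,0,-0.007],[0,0,0]]
    - [[0,0,0],[0,0,0]]

```text
t: 14.75
ee_pos: [0.4413, 0.094, 0.0926]
tcp_rot: [2.22, 2.22, 0.003]
force: [0.0, 0.7, 0.8]
width: 0.19
finger_force: 29.6
```

```bash
python3 - <<'E'
from h import *
s=cap('scene','s6')
cv2.imwrite('pics/v6.png',cv2.resize(s['img'][180:280,200:320],(600,500),interpolation=cv2.INTER_CUBIC)); print(bot.get_obs()['ee_pos'])
E
```

```text
[0.44100575 0.09402525 0.0919507 ]
```

View pics/v6.png

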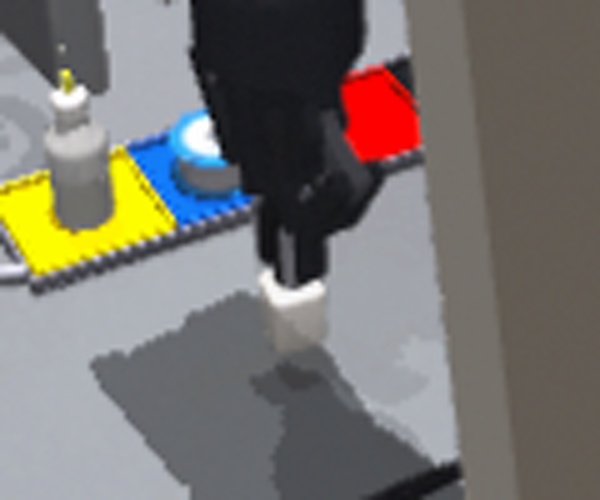

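The varnish hangs upright, base at (298,340). Going to the black pocket.

Request:
apply_moves:
  targets:
    - [[-0.01,0.007,0],[0,0,0]]
    - [[-0.02,0.014,0],[0,0,0]]
    - [[-0.025,0.017,0],[0,0,0]]
    - [[-0.025,0.017,0],[0,0,0]]
    - [[-0.025,0.017,0],[0,0,0]]

```text
t: 15.3
ee_pos: [0.5134, -0.0128, 0.0908]
tcp_rot: [-2.221, -2.221, 0.001]
force: [1.4, 1.0, 0.0]
width: 0.193
finger_force: 29.6
```

Request:
apply_moves:
  targets:
    - [[-0.025,0.017,0],[0,0,0]]
    - [[-0.025,0.017,0],[0,0,0]]
    - [[-0.025,0.017,0],[0,0,0]]
    - [[-0.02,0.013,0],[0,0,0]]
    - [[-0.012,0.008,0],[0,0,0]]

```text
t: 15.8
ee_pos: [0.5854, -0.1204, 0.0904]
tcp_rot: [-2.223, -2.219, 0.001]
force: [0.1, -0.2, -0.5]
width: 0.197
finger_force: 29.6
```

Request:
apply_moves:
  targets:
    - [[0,0,0],[0,0,0]]
    - [[0,0,0.007],[0,0,0]]
    - [[0,0,0.008],[0,0,0]]
    - [[0,0,0.006],[0,0,0]]
    - [[0,0,0],[0,0,0]]

```text
t: 16.3
ee_pos: [0.5838, -0.1171, 0.0691]
tcp_rot: [-2.219, -2.221, 0.001]
force: [-0.8, 0.1, 0.5]
width: 0.193
finger_force: 29.6
```

Request:
apply_moves:
  targets:
    - [[0,0,0.002],[0,0,0]]
    - [[0,0,0],[0,0,0]]

```text
t: 16.5
ee_pos: [0.5846, -0.1178, 0.0683]
tcp_rot: [2.221, 2.222, 0.0]
force: [0.2, 0.6, -0.8]
width: 0.192
finger_force: 29.6
```

Request:
apply_moves:
  targets:
    - [[0,0,0.001],[0,0,0]]
    - [[0,0,0],[0,0,0]]

```text
t: 16.7
ee_pos: [0.5848, -0.118, 0.0677]
tcp_rot: [2.221, 2.221, 0.001]
force: [0.2, 0.6, 1.9]
width: 0.195
finger_force: 29.8
```

Request:
apply_moves:
  targets:
    - [[0,0,0],[0,0,0]]
    - [[0,0,0],[0,0,0]]
    - [[0,0,0],[0,0,0]]
    - [[0,0,0],[0,0,0]]
    - [[0,0,-0.01],[0,0,0]]
  gripper: 0.075

```text
t: 17.2
ee_pos: [0.5839, -0.1178, 0.0765]
tcp_rot: [-2.22, -2.22, 0.002]
force: [1.0, -0.2, -0.6]
width: 0.877
finger_force: 0.0
```

Request:
apply_moves:
  targets:
    - [[0,0,-0.02],[0,0,0]]
    - [[0,0,-0.03],[0,0,0]]
    - [[0,0,-0.03],[0,0,0]]
    - [[0,0,-0.02],[0,0,0]]
    - [[0,0,0],[0,0,0]]

```text
t: 17.7
ee_pos: [0.5859, -0.1184, 0.1812]
tcp_rot: [2.218, 2.218, 0.004]
force: [-0.2, 0.4, 0.4]
width: 0.876
finger_force: 0.0
```

Request:
apply_moves:
  targets:
    - [[0.043,-0.002,0],[0,0,0]]
    - [[0.043,-0.002,0],[0,0,0]]
    - [[0.043,-0.002,0],[0,0,0]]
    - [[0.043,-0.002,0],[0,0,0]]
    - [[0.043,-0.002,0],[0,0,0]]
  gripper: 0.0854

```text
t: 18.2
ee_pos: [0.5741, 0.0986, 0.177]
tcp_rot: [-2.222, -2.221, 0.001]
force: [1.4, 0.1, 0.1]
width: 1.004
finger_force: 0.0
```

Request:
apply_moves:
  targets:
    - [[0.043,-0.001,0],[0,0,0]]
    - [[0.043,-0.001,0],[0,0,0]]
    - [[0.043,-0.001,0],[0,0,0]]
    - [[0.043,-0.001,0],[0,0,0]]
    - [[0.043,0,0],[0,0,0]]

```text
t: 18.7
ee_pos: [0.57, 0.3137, 0.1769]
tcp_rot: [-2.221, -2.221, 0.001]
force: [0.8, -0.5, 0.9]
width: 0.997
finger_force: 0.0
```

Request:
apply_moves:
  targets:
    - [[0.013,0,0],[0,0,0]]
    - [[0,0,0],[0,0,0]]
    - [[0,0,0],[0,0,0]]

```text
t: 19.0
ee_pos: [0.5704, 0.3244, 0.1768]
tcp_rot: [-2.221, -2.222, 0.002]
force: [-0.9, -0.7, 0.8]
width: 0.999
finger_force: 0.0
```

```bash
python3 - <<'E'
from h import *
s=cap('scene','s7'); c=cap('top','t7')
a=cv2.resize(s['img'][150:320,100:330],(541,400),interpolation=cv2.INTER_CUBIC)
b=cv2.resize(c['img'][150:260,290:350],(218,400),interpolation=cv2.INTER_CUBIC)
cv2.imwrite('pics/v7.png',np.hstack([a,b])); print(bot.get_obs()['ee_pos'])
u=cen(s['img'],(135,248,163,273),lambda h,q,v:(q<40)&(v>150)); print(u, proj(s,[.5704,.3252,.010]))
E
```

```text
[0.57076762 0.32364959 0.17721789]
(array([155.80448718, 251.73076923]), ((18.0, 5.5), (11.0, 18.0), 90.0), np.int32(101)) [[149.05072853 259.44699005]]
```

View pics/v7.png

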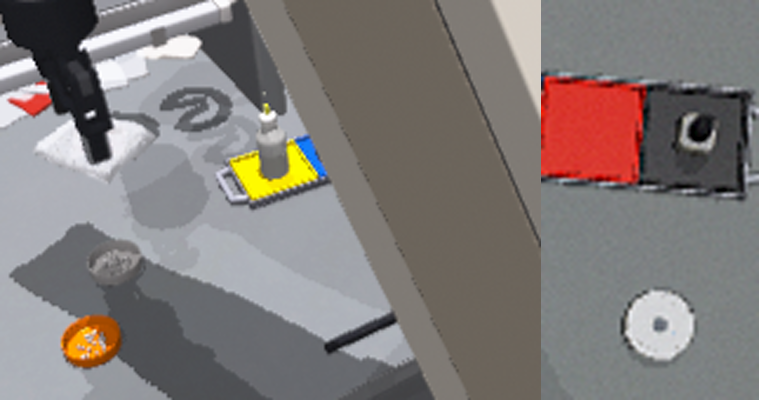

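The varnish stands in black at (697,132). The metal tin at (116,263) is under the gripper. Descending.

Request:
apply_moves:
  targets:
    - [[0.001,0,0.035],[0,0,0]]
    - [[0,0,0.04],[0,0,0]]
    - [[0,0,0.035],[0,0,0]]
    - [[0,0,0.02],[0,0,0]]
    - [[0,0,0.01],[0,0,0]]

```text
t: 19.6
ee_pos: [0.5701, 0.3242, 0.0354]
tcp_rot: [-2.223, -2.219, 0.004]
force: [0.3, 0.0, 0.0]
width: 1.002
finger_force: 0.0
```

Request:
apply_moves:
  targets:
    - [[0,0,0.008],[0,0,0]]
    - [[0,0,0.005],[0,0,0]]
    - [[0,0,0],[0,0,0]]
    - [[0,0,0],[0,0,0]]

```text
t: 20.0
ee_pos: [0.5711, 0.3261, 0.0252]
tcp_rot: [2.221, 2.221, 0.002]
force: [0.1, -0.6, 0.5]
width: 1.002
finger_force: 0.0
```

Request:
apply_moves:
  targets:
    - [[0,0,0],[0,0,0]]
    - [[0,0,0],[0,0,0]]
    - [[0,0,0],[0,0,0]]
    - [[0,0,0],[0,0,0]]
    - [[0,0,0],[0,0,0]]
  gripper: 0.035

```text
t: 20.5
ee_pos: [0.5709, 0.3262, 0.0253]
tcp_rot: [2.221, 2.221, 0.002]
force: [-1.1, -0.5, 6.0]
width: 0.593
finger_force: 30.3
```

Request:
apply_moves:
  targets:
    - [[0,0,-0.005],[0,0,0]]
    - [[0,0,-0.01],[0,0,0]]
    - [[0,0,-0.015],[0,0,0]]
    - [[0,0,0],[0,0,0]]
    - [[0,0,0],[0,0,0]]

```text
t: 21.0
ee_pos: [0.5709, 0.3261, 0.0547]
tcp_rot: [2.221, 2.221, 0.001]
force: [-0.0, 0.4, -0.2]
width: 0.592
finger_force: 31.3
```

```bash
python3 - <<'E'
from h import *
s=cap('scene','s8')
cv2.imwrite('pics/v8.png',cv2.resize(s['img'][190:320,90:210],(480,520),interpolation=cv2.INTER_CUBIC)); print(bot.get_obs()['ee_pos'])
E
```

```text
[0.57051108 0.32594802 0.05410578]
```

View pics/v8.png

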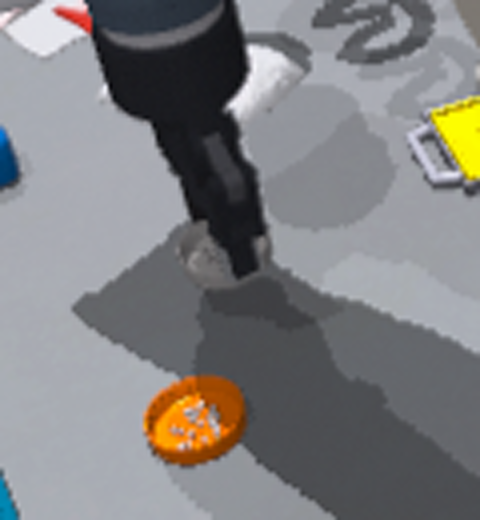

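The tin is held level at (225,255). Raising it over the flux bottle and moving to the red pocket.

Request:
apply_moves:
  targets:
    - [[0,0,-0.02],[0,0,0]]
    - [[0,0,-0.03],[0,0,0]]
    - [[0,0,-0.03],[0,0,0]]
    - [[0,0,-0.03],[0,0,0]]
    - [[0,0,-0.015],[0,0,0]]

```text
t: 21.55
ee_pos: [0.5711, 0.3262, 0.1814]
tcp_rot: [2.221, 2.221, 0.003]
force: [1.1, 0.1, -0.4]
width: 0.601
finger_force: 31.4
```

Request:
apply_moves:
  targets:
    - [[-0.02,0.002,0],[0,0,0]]
    - [[-0.035,0.002,0],[0,0,0]]
    - [[-0.035,0.002,0],[0,0,0]]
    - [[-0.035,0.002,0],[0,0,0]]
    - [[-0.035,0.002,0],[0,0,0]]

```text
t: 22.05
ee_pos: [0.5799, 0.1638, 0.1777]
tcp_rot: [-2.221, -2.22, 0.003]
force: [0.6, 0.7, -0.8]
width: 0.591
finger_force: 31.4
```

Request:
apply_moves:
  targets:
    - [[-0.035,0.002,0],[0,0,0]]
    - [[-0.035,0.002,0],[0,0,0]]
    - [[-0.035,0.002,0],[0,0,0]]
    - [[-0.035,0.002,0],[0,0,0]]
    - [[-0.035,0.002,0],[0,0,0]]

```text
t: 22.55
ee_pos: [0.5897, -0.0111, 0.1778]
tcp_rot: [-2.221, -2.22, 0.002]
force: [0.3, -0.1, -0.4]
width: 0.598
finger_force: 31.4
```

Request:
apply_moves:
  targets:
    - [[-0.02,0.002,0],[0,0,0]]
    - [[-0.008,0.001,0],[0,0,0]]
    - [[0,0,0],[0,0,0]]
    - [[0,0,0],[0,0,0]]

```text
t: 22.95
ee_pos: [0.5933, -0.0365, 0.1787]
tcp_rot: [-2.221, -2.221, 0.001]
force: [-0.3, 0.2, -0.9]
width: 0.593
finger_force: 31.4
```

Request:
apply_moves:
  targets:
    - [[0,0,0.02],[0,0,0]]
    - [[0,0,0.03],[0,0,0]]
    - [[0,0,0.03],[0,0,0]]
    - [[0,0,0.025],[0,0,0]]
    - [[0,0,0.015],[0,0,0]]

```text
t: 23.45
ee_pos: [0.5925, -0.0353, 0.0571]
tcp_rot: [-2.218, -2.222, 0.002]
force: [0.9, 0.4, 0.2]
width: 0.593
finger_force: 31.4
```

Request:
apply_moves:
  targets:
    - [[0,0,0.01],[0,0,0]]
    - [[0,0,0],[0,0,0]]
    - [[0,0,0],[0,0,0]]

```text
t: 23.75
ee_pos: [0.594, -0.0365, 0.0499]
tcp_rot: [2.22, 2.222, 0.001]
force: [0.1, 0.2, -0.2]
width: 0.595
finger_force: 31.4
```

Request:
apply_moves:
  targets:
    - [[0,0,0.007],[0,0,0]]
    - [[0,0,0.005],[0,0,0]]
    - [[0,0,0],[0,0,0]]

```text
t: 24.05
ee_pos: [0.5933, -0.037, 0.0367]
tcp_rot: [-2.221, -2.221, 0.001]
force: [0.2, -0.6, 0.4]
width: 0.594
finger_force: 31.4
```

Request:
apply_moves:
  targets:
    - [[0,0,0.003],[0,0,0]]
    - [[0,0,0],[0,0,0]]
    - [[0,0,0],[0,0,0]]

```text
t: 24.35
ee_pos: [0.5937, -0.0371, 0.0343]
tcp_rot: [-2.222, -2.221, -0.0]
force: [-0.6, 1.0, 0.0]
width: 0.59
finger_force: 31.4
```

Releasing, then rising and moving aside for a last check.

Request:
apply_moves:
  targets:
    - [[0,0,0],[0,0,0]]
    - [[0,0,0],[0,0,0]]
    - [[0,0,0],[0,0,0]]
    - [[0,0,-0.005],[0,0,0]]
    - [[0,0,-0.01],[0,0,0]]
  gripper: 0.075

```text
t: 24.85
ee_pos: [0.5933, -0.0369, 0.0493]
tcp_rot: [-2.221, -2.221, 0.001]
force: [0.2, 0.5, 0.9]
width: 0.874
finger_force: 0.0
```

Request:
apply_moves:
  targets:
    - [[0,0,-0.03],[0,0,0]]
    - [[0,0,-0.04],[0,0,0]]
    - [[0,0,-0.04],[0,0,0]]
    - [[0,0,-0.03],[0,0,0]]
    - [[0,0,0],[0,0,0]]

```text
t: 25.35
ee_pos: [0.5953, -0.0373, 0.195]
tcp_rot: [2.216, 2.217, 0.007]
force: [-0.1, 0.5, 0.1]
width: 0.878
finger_force: 0.0
```

Request:
apply_moves:
  targets:
    - [[-0.04,-0.01,0],[0,0,0]]
    - [[-0.04,-0.01,0],[0,0,0]]
    - [[-0.04,-0.01,0],[0,0,0]]
    - [[-0.04,-0.01,0],[0,0,0]]
    - [[-0.04,-0.01,0],[0,0,0]]

```text
t: 25.85
ee_pos: [0.5429, -0.2384, 0.1895]
tcp_rot: [2.221, 2.222, 0.0]
force: [0.4, 0.1, 0.4]
width: 0.878
finger_force: 0.0
```

Request:
apply_moves:
  targets:
    - [[-0.04,-0.03,0],[0,0,0]]
    - [[-0.04,-0.03,0],[0,0,0]]
    - [[-0.04,-0.03,0],[0,0,0]]
    - [[-0.04,-0.03,0],[0,0,0]]
    - [[0,0,0],[0,0,0]]

```text
t: 26.35
ee_pos: [0.4202, -0.4013, 0.1891]
tcp_rot: [2.228, 2.215, -0.002]
force: [0.8, 0.2, 0.0]
width: 0.878
finger_force: 0.0
```

```bash
python3 - <<'E'
from h import *
s=cap('scene','s9'); c=cap('top','t9')
a=cv2.resize(s['img'][170:260,180:330],(667,400)[:2],interpolation=cv2.INTER_CUBIC)[:290]
a=cv2.resize(s['img'][170:250,180:330],(533,284),interpolation=cv2.INTER_CUBIC)
b=cv2.resize(c['img'][160:250,220:390],(533,282),interpolation=cv2.INTER_CUBIC)
cv2.imwrite('pics/v9.png',np.vstack([a,b])); print(bot.get_obs()['ee_pos'])
E
```

```text
[ 0.42261069 -0.39785132  0.18918626]
```

View pics/v9.png

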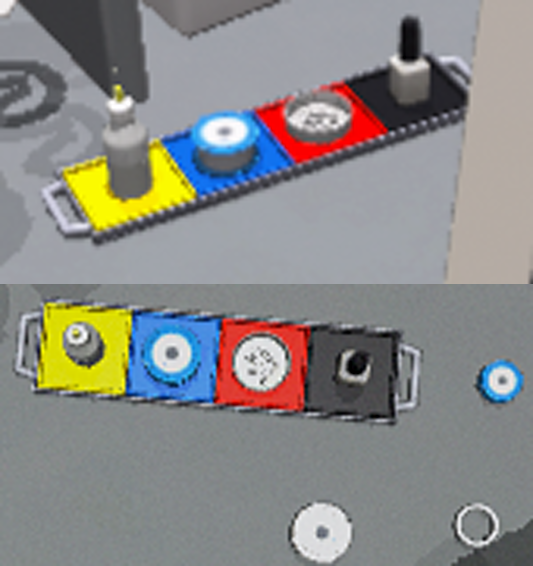

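All four things stand flat in their own pockets: flux (128,150), blue reel (225,145), tin (318,118) and varnish (410,65). The white reel and the tape core have not moved. Handing in.

```bash
python3 -c "
from station import ticket
print(ticket.sign_off())"
```

```text
the job is handed in; nothing more can be done
None
```

The last pictures show all four items upright in their own pockets and the white reel and tape core where they lay; the job is handed in after about 26 s of robot time, and the sign-off gave no verdict.

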